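# Seat a casting's taper in the scanning turntable

## Task

Lift the three-armed casting with the tapered steel spigot out of its orange stand and set the spigot gently into the tapered socket of the hub on the black scanning turntable. Press it down until it has pushed the brass pin in and sits fully home and upright, hold it there for a moment with a push of about 18 N (never more than 28 N), then let go, leaving the other things where they are.

Things in the scene. Friction and masses are not known exactly. Their poses are not given: they have to be found in the camera images.
- casting_grip (a point): Bare aluminium casting, 0.29 to 0.47 kg, upright in the orange stand. This point is on the axis of its upright round boss, 32 mm in diameter, where it is grasped: the boss ends 20 mm above it and runs 30 mm below it. z axis: up the casting's axis. Below the boss are a 60 mm disc and three arms reaching 77 mm out, none higher than 26 mm below this point; under them the steel spigot.
- casting_nose (a point): The centre of the flat lower end of the casting's tapered steel spigot, 78 mm straight below casting_grip. The spigot is 20 mm in diameter at this end and widens to 44 mm in diameter 33 mm higher (20 degrees to the axis); the casting's flat underside is 38 mm above this point.
- turntable_top (a point): Centre of the top of the black turntable (fixed disc, 250 mm wide, 30 mm high); z up. On it stands the rigid aluminium hub, 68 mm wide with a blue band, in its top a socket matching the spigot: mouth 43 mm, home depth 31 mm. The hub is set by hand: its axis is up to 6 mm off this point, any way; its rim 58 to 90 mm above this face (spigot's end home at 27 to 59 mm), to be found by touch or sight.
- pin (a joint): Brass seat pin, 12 mm in diameter, upright in the middle of the hub's socket, under the spigot's end. Travel in m, 0 fully up, growing as it is pushed down; starts at 0 to 0.004 and reads 0.012 (within 0.0003) when the greased taper is fully home, which stops it. It slides against a steady 9 N of friction, without spring, and so carries the casting's weight short of home.
- stand_top (a point): The centre of the top of the orange parking stand, a fixed upright tube 88 mm outside, 56 mm inside diameter, 45 mm high. The casting's underside rests on its rim, spigot hanging free inside: it lifts straight out.
- spray_mid (a point): Bystander: the middle of a spray can, white with a blue label, 52 mm in diameter, 150 mm tall, standing loose; not to be moved.
- mouse_mid (a point): Bystander: the middle of a black computer mouse, 105 by 60 mm, 33 mm high; not to be moved.
- flange_mid (a point): Bystander: a grey-painted casting of the same three-armed shape without a spigot, 60 mm high, standing on the desk; this point is on its axis 15 mm above the desk; not to be moved.
There are look-alikes about, which are no part of the job. Leave any green or turquoise look-alike of the part that bears casting_grip alone.

How it is judged:
On the way, in this order (a step that is already met when the one before it is completed fails the run):
1. the casting is lifted clear of its stand (z of casting_nose in the frame of stand_top above 0.01 m), for 0.1 s.
2. the casting is held pressed home in the hub, upright, with a push of at least about 15 N (the taper's wedging makes that 20 N of contact force) (value of joint pin above 0.011 m and angle between casting_nose's own z axis and vertical below 0.05 rad and contact force between casting and hub above 20 N), for 0.4 s.
At the end, for the whole second after the job is handed in: The casting stands home in the hub's socket: pin pushed in past 11 mm, casting upright within 0.05 rad, its spigot's end within 10 mm of the turntable's centre and less than 64 mm above its top, at rest and released (value of joint pin above 0.011 m and angle between casting_nose's own z axis and vertical below 0.05 rad and horizontal distance between casting_nose and turntable_top below 0.01 m and z of casting_nose in the frame of turntable_top below 0.064 m and contact force between the fingers and casting below 0.1 N and linear speed of casting below 0.01 m/s); the robot touches nothing.
It fails at once if the hub is overloaded (a push of about 30 N on the seated taper, or a knock, gives 48 N of contact force) (contact force between casting and hub above 48 N).
It fails at once if the spray can, the mouse or the grey casting is shifted by more than 15 mm (distance of any of spray_mid, mouse_mid, flange_mid from where it was at the start of the episode above 0.015 m).
It also fails if it takes over 58 s, if anything falls off the work surface, if the arm or the gripper's body presses on something with over 40 N, if the wrist force passes 120 N, or if a joint passes its speed limit or range.

## Robot

A 6-joint arm with a two-finger parallel gripper is mounted at the origin on the work surface. World frame = base frame: x ahead of the robot, y to its left, z up, the work surface at z = 0. Lengths are in m, angles in rad, forces in N, time in s.
With the tool pointing down it reaches from about 0.25 to 0.8 m from the base axis. Payload 3.9 kg.
Tool frame: the origin (TCP) lies on the centre line of the jaws, within the pads' length; the fingertips stand 22 mm ahead of it and the grasp point (between the pads) lies 3 mm ahead of it; z points along the fingers, y is the line along which they close (so a half turn about z gives the same grasp; the last joint's range is limited). The gripper opens to 85 mm and grips with 20 to 120 N. Pads are 22 mm wide; open, the fingers measure 114 mm over their backs; the gripper's body (76 mm by 85 mm) begins 54 mm behind the grasp point. The pads swing forward as they close: fully open they stand 13 mm farther back than shut.
Start: joints at [-1.1, 0.26, -0.138, 1.173, 0, 1.571], TCP at [0.238, -0.468, 0.222] pointing down, gripper open.
Joint ranges: [-2.78, 2.78], [-0.83, 1.72], [-1.28, 1.37], [-1.9, 2.12], [-1.57, 1.48], [-3.14, 3.14]. Speed limits (rad/s): [2.57, 2.57, 3.14, 3.14, 3.14, 3.14].

## Interface

Orientations are given as a unit quaternion [x, y, z, w].
In Python, from rig import arm gives the robot as it stands.
- The arm moves only by the tool apply_moves, never from a script. Its argument "rows" is a list that holds one entry, the list of rows, each a list of 5 numbers: the shift along the tool's x, y, z in m, then the turn about the tool's z in rad, then the opening, from -1 (shut) to 1 (fully open). A call has 1 to 20 rows; each row shifts and turns the commanded pose from where the row before left it, along the tool's axes as they then stand; what a row does not reach is not made up. A row lasts 1/8 s, in which the tool goes at most 62.5 mm and 10.7 degrees, less where a joint would pass 70% of its speed; a pose out of reach is approached as far as the arm can. A call is refused whole if a number of a shift passes 0.0625 or a number of a turn 0.188, either way. A call with a gripper value outside its range is refused whole. The fingers move at their own pace and stop on an object; "grip_force" is the grip in N (left out, the last holds). Time passes only in rows, so rows that do not move let the fingers close. It gives the time, the measured TCP pose, the force, the opening and the grip force at its end, in the units of the state.
- arm.sense(): the state, without advancing time (a new reading comes with each control period).
- arm.camera(name): name is "scene" or "top" or "wrist"; returns (picture, depth): 384x512x3 uint8, blue, green, red; 384x512 float32, m along the optical axis (not along the pixel's ray), 0 where there is no reading.
- arm.camera_info(name): a dict with "fovy" (degrees; the focal length in pixels is half the picture's height over the tangent of half this angle, whatever the lens; pixels are square), "cx", "cy" (the principal point, pixels), "R" (3x3) and "t" (3): a world point X has camera coordinates R X + t; the wrist camera has in their place "mount" (4x4, takes a point from camera to tool coordinates, whose origin is the TCP and whose axes are the flange's). Camera axes: x right, y down, z forward; pixel columns grow to the right and rows downward; lengths in m; the calibration is good to about 2 mm. A picture is of the moment at which its call begins: read the wrist's pose just before it. camera_info takes no time and is no camera call.
- arm.hand_in(): hands the job in; it is judged then, once.
The state is a dict: "time_s": time; "joints": joint angles; "qd": joint speeds; "joint_torque": joint torques, N m; "tcp_pos": TCP position; "orientation": TCP orientation; "contact_force": force on the tool from outside, world axes, zero at the start; "wrist_torque": the same for the moment, N m; "gripper_width": finger opening in m; "finger_force": force on a finger pad.
Only numpy, scipy, OpenCV 4.12 (cv2) and the standard library are available. Lean on these libraries where they do the work, as an engineer would, in place of code of your own. Each camera call takes 0.05 s, during which the arm holds its last target. There are 200 camera calls.

## Working session

There is one attempt and no reset: what is moved stays moved. The work goes in short steps, Python scripts to look and compute and a tool call to move; the robot and the scene stay as the last step left them, time stands still between calls to the robot, and variables do not carry over. Pictures are saved under pics/ and viewed, at most 10 in all, crops included, and the job is handed in when it is done.

Besides the shell and the picture viewer there is one more tool, called after "Call:" in YAML: its name, and indented under it one key for each argument. apply_moves: Moves the arm, as the interface text tells. Its arguments: {"type":"object","properties":{"rows":{"type":"array"},"grip_force":{"type":"number"}},"required":["rows"]}

```bash
mkdir -p pics; python3 - <<'E'
from rig import arm
import cv2,numpy as np
s=arm.sense();print(s)
for n in("scene","top"):
    p,d=arm.camera(n);cv2.imwrite(f"pics/{n}0.png",p);np.savez(f"{n}0.npz",p=p,d=d);print(n,arm.camera_info(n),(d>0).mean())
print(arm.camera_info("wrist"))
E
```

```text
{'time_s': 0.0, 'joints': array([-1.10000418e+00,  2.60661175e-01, -1.39411045e-01,  1.17269603e+00,
        2.46900244e-05,  1.57086079e+00]), 'qd': array([ 1.56533163e-03, -8.40207370e-04,  5.08532697e-05, -4.84032087e-05,
       -2.10946126e-03, -3.58684535e-04]), 'joint_torque': array([-3.03838206e-03, -4.05673099e+01,  2.53923976e+01,  1.86109490e-02,
       -1.55228372e-04,  2.44444209e-06]), 'tcp_pos': array([ 0.23781657, -0.46723927,  0.22086102]), 'orientation': array([ 9.72429088e-01,  2.33196691e-01, -2.17980111e-04, -9.61641583e-04]), 'contact_force': array([-0.59840345,  0.27451348,  0.09445944]), 'wrist_torque': array([-0.02346552, -0.00810852, -0.0005707 ]), 'finger_force': 0.0, 'gripper_width': 0.08550386554885862}
scene {'fovy': 44.66223254511601, 'cx': 253.7107608474139, 'cy': 194.37949278250431, 'R': array([[-0.86677102,  0.49869128, -0.00387314],
       [ 0.39389356,  0.67981841, -0.61862331],
       [-0.30586902, -0.53773036, -0.78567818]]), 't': array([ 0.46812248, -0.23170219,  1.71191585])} 0.9958546956380209
top {'fovy': 43.0732475016477, 'cx': 254.93412204911408, 'cy': 197.89288400634968, 'R': array([[ 0.00769629, -0.99996152, -0.00420969],
       [-0.98504585, -0.00685674, -0.1721559 ],
       [ 0.17212041,  0.0054717 , -0.98506072]]), 't': array([0.09832032, 0.5899857 , 1.69054664])} 0.9962361653645834
{'fovy': 59.73519656133356, 'cx': 253.61284408837918, 'cy': 194.7735586243962, 'mount': array([[ 1.08309264e-03, -9.63287207e-01, -2.68470823e-01,
         6.70586135e-02],
       [ 9.99999281e-01,  9.05067441e-04,  7.86871265e-04,
        -5.18684703e-04],
       [-5.14998823e-04, -2.68471482e-01,  9.63287495e-01,
        -1.52282421e-01],
       [ 0.00000000e+00,  0.00000000e+00,  0.00000000e+00,
         1.00000000e+00]])}
```

View pics/scene0.png

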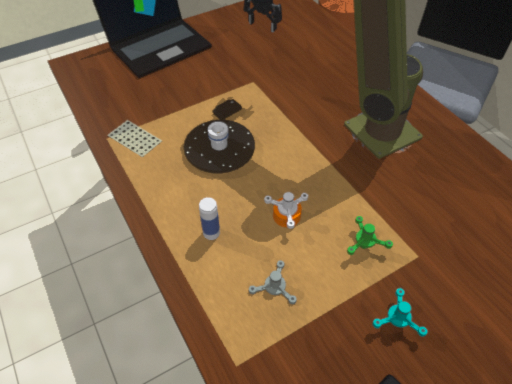

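View pics/top0.png

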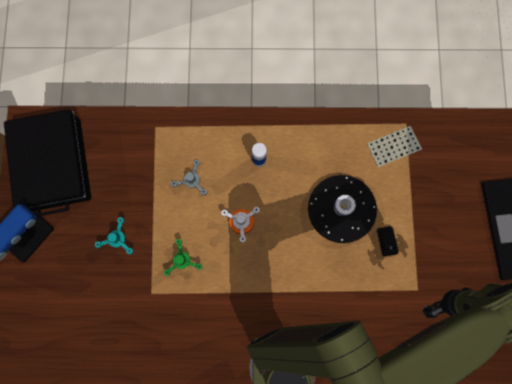

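The top view shows the casting in its orange stand at about (241,221), the hub on the turntable at (345,205), the spray can at (259,153), the mouse at (388,240) and the grey casting at (190,180). The green and turquoise look-alikes are off to the left. Next I'll measure positions.

```bash
cat > h.py <<'E'
from rig import arm
import cv2,numpy as np
from scipy.spatial.transform import Rotation as Ro
def f_of(i): return 192/np.tan(np.radians(i["fovy"]/2))
def ext(n,s=None):
    i=arm.camera_info(n)
    if n!="wrist": R,t=np.array(i["R"]),np.array(i["t"]); return R.T,-R.T@t,i
    M=np.array(i["mount"]);Rt=Ro.from_quat(s["orientation"]).as_matrix()
    return Rt@M[:3,:3],Rt@M[:3,3]+s["tcp_pos"],i
def cloud(n,d,s=None):
    A,c,i=ext(n,s);v,u=np.mgrid[:384,:512];f=f_of(i)
    return np.stack([(u-i["cx"])/f*d,(v-i["cy"])/f*d,d],-1)@A.T+c
def ray(n,uv,z,s=None):
    A,c,i=ext(n,s);f=f_of(i);r=A@np.array([(uv[0]-i["cx"])/f,(uv[1]-i["cy"])/f,1.]);return c+r*(z-c[2])/r[2]
E
python3 - <<'E'
from h import *
for n in("top","scene"):
    D=np.load(n+"0.npz");p,d=D["p"],D["d"];P=cloud(n,d);hsv=cv2.cvtColor(p,cv2.COLOR_BGR2HSV)
    boxes={"cast":(210,195,272,250),"hub":(325,185,365,225),"can":(245,135,275,172),"fl":(165,155,212,200)} if n=="top" else {"cast":(260,185,310,230),"hub":(200,115,236,155),"can":(195,190,225,245),"fl":(245,260,302,305)}
    for k,(a,b,c,e) in boxes.items():
        Q=P[b:e,a:c].reshape(-1,3);Q=Q[d[b:e,a:c].ravel()>0]
        h,ed=np.histogram(Q[:,2],np.arange(-.01,.2,.01));print(n,k,h)
        zt=np.percentile(Q[:,2],99.5);T=Q[Q[:,2]>zt-.008];print("  ztop",zt.round(4),T.mean(0).round(4),T.min(0).round(4),T.max(0).round(4),len(T))
    if n=="top":
        g=P[185:225,300:320];print("ttop",np.median(g[...,2]),"desk",np.median(P[270:285,260:400,2]))
        m=(hsv[...,2]<70).astype(np.uint8);m[:,:300]=0;m[:,400:]=0;m[:165]=0;m[225:]=0
    m=(cv2.inRange(hsv,(3,180,120),(14,255,255)));
    b=boxes["cast"];mm=np.zeros_like(m);mm[b[1]:b[3],b[0]:b[2]]=m[b[1]:b[3],b[0]:b[2]]
    ys,xs=np.nonzero(mm);print("orange",len(xs),xs.mean(),ys.mean(),xs.min(),xs.max(),ys.min(),ys.max())
a=cv2.imread("pics/top0.png")[185:255,205:385];b=cv2.imread("pics/scene0.png")[110:240,190:320]
o=np.zeros((600,800,3),np.uint8);o[:280,:720]=cv2.resize(a,None,fx=4,fy=4,interpolation=2);o[280:600,:320]=cv2.resize(b,(320,320),interpolation=2);cv2.imwrite("pics/crop.png",o)
E
```

```text
top cast [1056 1656   62    5   29  195  235   65    5    4   13   50    7    0
    0    0    0    0    0    0]
  ztop 0.1074 [0.5091 0.1529 0.1055] [0.495  0.1393 0.0994] [0.5231 0.1673 0.113 ] 58
top hub [  0   0  19 703 528   9   0   7  26  51  53 176  22   0   0   0   0   0
   0   0]
  ztop 0.1112 [ 0.5608 -0.2074  0.1071] [ 0.5283 -0.2407  0.1032] [ 0.5926 -0.1743  0.1148] 154
top can [339 451  25   7   9  10   8  10   9   9  11  18   7   9  22  92  65   1
   0   0]
  ztop 0.1562 [0.7429 0.0918 0.1517] [0.7209 0.0688 0.1482] [0.7643 0.1136 0.1609] 96
top fl [ 684 1143  176   17    5    4   43   26    1    0    0    0    0    0
    0    0    0    0    0    0]
  ztop 0.0628 [0.6661 0.3409 0.0601] [0.6511 0.3248 0.0551] [0.6817 0.3551 0.0711] 59
ttop 0.020172597030510997 desk 0.0006920286020697386
orange 155 241.13548387096773 220.7483870967742 229 253 209 232
scene cast [ 258 1110   46   33   41  214  298  103   19   21   21   77    4    0
    0    0    0    0    0    0]
  ztop 0.1086 [0.5092 0.1513 0.1058] [0.4933 0.1346 0.1006] [0.5243 0.1668 0.1111] 77
scene hub [ 36 137  28 283 502  33  34  19  23  67  81 171  21   0   0   0   0   0
   0   0]
  ztop 0.1114 [ 0.5592 -0.2098  0.1076] [ 0.5256 -0.2452  0.1036] [ 0.5938 -0.1762  0.1147] 157
scene can [207 758  36  28  26  36  30  38  31  34  36  43  37  35  45 100 123   0
   0   0]
  ztop 0.1542 [0.7419 0.0887 0.1509] [0.7184 0.0634 0.1464] [0.7648 0.115  0.157 ] 184
scene fl [ 368 1713  300   24   18   17   56   57    0    0    0    0    0    0
    0    0    0    0    0    0]
  ztop 0.0638 [0.6662 0.3374 0.0608] [0.6501 0.3199 0.0558] [0.683  0.3523 0.0666] 96
orange 203 284.9458128078818 215.87192118226602 273 301 198 226
```

View pics/crop.png

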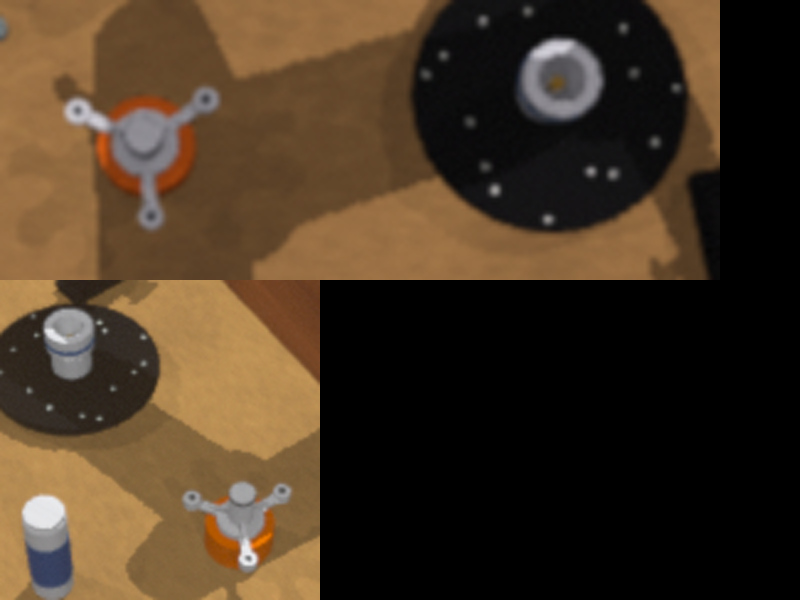

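The crop confirms the aluminium casting in the orange stand (boss at crop (145,135)). The hub socket is open, with the brass pin visible at (557,82). I'll look closer with the wrist camera, over the hub first.

Call:
apply_moves:
  rows:
    - [[0.03, -0.006, -0.005, 0, 1], [0.045, -0.01, -0.005, 0, 1], [0.05, -0.01, -0.005, 0, 1], [0.05, -0.01, -0.005, 0, 1], [0.05, -0.01, -0.005, 0, 1], [0.05, -0.01, -0.005, 0, 1], [0.05, -0.01, -0.005, 0, 1], [0.045, -0.01, -0.005, 0, 1], [0.034, -0.008, 0, 0, 1], [0, 0, 0, 0, 1], [0, 0, 0, 0, 1], [0, 0, 0, 0, 1]]

```text
time_s: 1.6
tcp_pos: [0.5591, -0.2105, 0.2616]
orientation: [0.973, 0.233, -0.0, -0.0]
contact_force: [-0.2, -0.4, 0.7]
gripper_width: 0.0854
finger_force: 0.0
```

```bash
python3 - <<'E'
from h import *
s=arm.sense();print(s["tcp_pos"],s["joints"],s["contact_force"],abs(s["qd"]).max())
p,d=arm.camera("wrist");cv2.imwrite("pics/w1.png",p);np.savez("w1.npz",p=p,d=d,q=s["orientation"],t=s["tcp_pos"])
P=cloud("wrist",d,s);h,e=np.histogram(P[...,2][d>0],np.arange(0,.2,.005));print(h)
E
```

```text
[ 0.55910798 -0.21049937  0.26162315] [-3.59929441e-01  3.76487139e-01  1.35747546e-01  1.33074293e+00
 -2.68200822e-04  2.31222245e+00] [-0.23926372 -0.37980386  0.6948615 ] 0.004060180324476465
[107284    169    182    422    692  16125  16873     32      0      0
      0      0      0     59    109    132    255    280    239    270
    393   2381      0      0      0      0      0      0      0      0
      0      0      0      0      0      0      0      0      0]
```

View pics/w1.png

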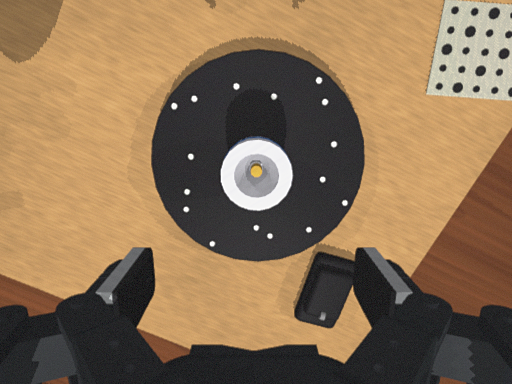

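The wrist view shows the white hub rim around (256,174), the socket and brass pin at (256,171), and the turntable disc around (258,155).

```bash
python3 - <<'E'
from h import *
D=np.load("w1.npz");p,d=D["p"],D["d"];s=dict(orientation=D["q"],tcp_pos=D["t"]);P=cloud("wrist",d,s)
b=np.zeros(p.shape[:2],bool);b[120:225,200:310]=1
m=b&(P[...,2]>.1);zr=np.median(P[m][:,2]);print("rim z",zr,P[m][:,2].std(),"table z",np.median(P[100:130,180:210,2]),"desk",np.median(P[250:270,200:290,2]))
g=((p.min(2)>200)&b).astype(np.uint8)
cs,hi=cv2.findContours(g,cv2.RETR_CCOMP,cv2.CHAIN_APPROX_NONE)
for c,h in zip(cs,hi[0]):
    if len(c)<40: continue
    X=np.array([ray("wrist",q[0],zr,s)[:2] for q in c]);A=np.c_[2*X,np.ones(len(X))];k=np.linalg.lstsq(A,(X**2).sum(1),rcond=None)[0];r=np.sqrt(k[2]+k[0]**2+k[1]**2)
    print("hole" if h[3]>=0 else "outer",len(c),k[:2],r,(np.hypot(*(X-k[:2]).T)-r).std())
t=((p.max(2)<60)).astype(np.uint8);t[:40]=0;t[264:]=0;t[:,:140]=0;t[:,370:]=0
c=max(cv2.findContours(t,0,1)[0],key=cv2.contourArea)[:,0]; c=c[(c[:,1]<235)]
e=cv2.fitEllipse(cv2.convexHull(c));print(e,ray("wrist",e[0],.03,s))
E
```

```text
rim z 0.10619467874862093 0.041799431859627915 table z 0.02992586647216594 desk 0.0016904091555407785
outer 199 [ 0.55992066 -0.21222864] 0.03314653149947739 0.000271637021866017
hole 126 [ 0.55968012 -0.2124621 ] 0.021289478663705508 0.0003258515123369014
((257.57208251953125, 154.73574829101562), (209.94435119628906, 211.750732421875), 77.43079376220703) [ 0.5680346  -0.21072147  0.03      ]
```

Call:
apply_moves:
  rows:
    - [[0.02, -0.055, -0.005, 0, 1], [0.02, -0.055, -0.005, 0, 1], [0.02, -0.06, -0.002, 0, 1], [0.02, -0.06, 0, 0, 1], [0.02, -0.06, 0, 0, 1], [0.015, -0.055, 0, 0, 1], [0.01, -0.004, 0, 0, 1], [0, 0, 0, 0, 1], [0, 0, 0, 0, 1]]

```text
time_s: 2.78
tcp_pos: [0.5137, 0.1541, 0.2737]
orientation: [0.973, 0.232, -0.0, 0.0]
contact_force: [0.4, -0.4, 0.9]
gripper_width: 0.0854
finger_force: 0.0
```

```bash
python3 - <<'E'
from h import *
s=arm.sense();print(s["tcp_pos"],s["joints"],s["contact_force"],abs(s["qd"]).max())
p,d=arm.camera("wrist");cv2.imwrite("pics/w2.png",p);np.savez("w2.npz",p=p,d=d,q=s["orientation"],t=s["tcp_pos"])
P=cloud("wrist",d,s);h,e=np.histogram(P[...,2][d>0],np.arange(0,.2,.005));print(h)
E
```

```text
[0.51369055 0.15412883 0.27367241] [ 2.91790713e-01  2.64076734e-01  2.72715244e-03  1.30980719e+00
 -4.79793889e-04  2.96483731e+00] [ 0.43715613 -0.35236007  0.94326647] 0.0061668361356758536
[123910    202    409    373    436   4372   5205    229   1403   2448
   1949   1748    396    175    184    178    185    152    212    806
    481    450     27      3      0      0      0      0      0      0
      0      0      0      0      0      0      0      0      0]
```

View pics/w2.png

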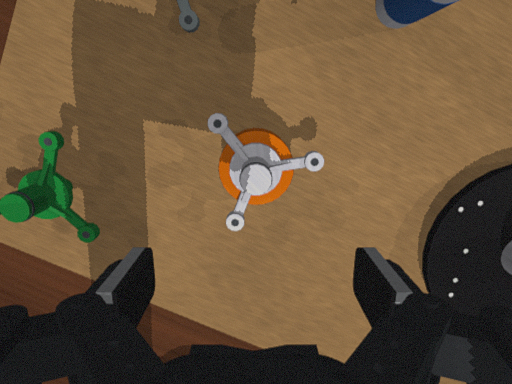

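The casting's boss top is at (256,178), with its arm ends at (217,123), (314,161) and (235,222). The green look-alike is well clear at (45,190).

```bash
python3 - <<'E'
from h import *
D=np.load("w2.npz");p,d=D["p"],D["d"];s=dict(orientation=D["q"],tcp_pos=D["t"]);P=cloud("wrist",d,s)
b=np.zeros(p.shape[:2],bool);b[145:205,225:290]=1
zt=np.percentile(P[b][:,2],99);m=(b&(P[...,2]>zt-.005)).astype(np.uint8);zt=np.median(P[m>0][:,2]);print("top z",zt,m.sum())
c=max(cv2.findContours(m,0,1)[0],key=len);(u,v),r=cv2.minEnclosingCircle(c);e=cv2.fitEllipse(cv2.convexHull(c));C=ray("wrist",e[0],zt,s);print(u,v,r,e,C,P[m>0].mean(0))
arms=[ray("wrist",q,.058,s)[:2] for q in((217,123),(314,161),(235,222))];print("arm mean",np.mean(arms,0),[np.hypot(*(a-C[:2])) for a in arms])
x,y,w,h=225,140,70,70
hsv=cv2.cvtColor(p,cv2.COLOR_BGR2HSV);o=cv2.inRange(hsv,(3,180,80),(16,255,255));o[:110]=0;o[220:]=0;o[:,:200]=0;o[:,320:]=0
c=max(cv2.findContours(o,0,1)[0],key=cv2.contourArea);e=cv2.fitEllipse(cv2.convexHull(c));print("stand",e,ray("wrist",e[0],.045,s))
R=Ro.from_quat(s["orientation"]).as_matrix();dd=R.T@(np.array([C[0],C[1],.085+.003])-s["tcp_pos"]);print("tool delta",dd)
E
```

```text
top z 0.10498356773860029 799
255.0625 178.5 16.13248634338379 ((255.2024688720703, 178.53384399414062), (31.271846771240234, 31.9633846282959), 115.42804718017578) [0.50904657 0.15025385 0.10498357] [0.50982449 0.15053565 0.10934852]
arm mean [0.50840189 0.14942852] [np.float64(0.0651403524942853), np.float64(0.0662446389802664), np.float64(0.06691633511969865)]
stand ((263.8014221191406, 143.02796936035156), (25.921161651611328, 56.825565338134766), 114.00337219238281) [0.53819855 0.15378315 0.045     ]
tool delta [-0.00581183  0.00128426  0.18567552]
```

Call:
apply_moves:
  rows:
    - [[-0.003, 0.0005, 0.02, 0, 1], [-0.0028, 0.0005, 0.035, 0, 1], [0, 0, 0.04, 0, 1], [0, 0, 0.035, 0, 1], [0, 0, 0.025, 0, 1], [0, 0, 0.015, 0, 1], [0, 0, 0.01, 0, 1], [0, 0, 0.0055, 0, 1], [0, 0, 0, 0, 1], [0, 0, 0, 0, 1]]
  grip_force: 90

```text
time_s: 4.08
tcp_pos: [0.5094, 0.1524, 0.0889]
orientation: [0.972, 0.233, 0.001, -0.0]
contact_force: [0.1, -0.7, 0.8]
gripper_width: 0.0855
finger_force: 0.0
```

```bash
python3 - <<'E'
from h import *
s=arm.sense();print(s)
R=Ro.from_quat(s["orientation"]).as_matrix();print(R.T@(np.array([.5090,.1500,.088])-s["tcp_pos"]),R)
E
```

```text
{'time_s': 4.075, 'joints': array([ 2.90778354e-01,  3.62287565e-01, -3.57526343e-01,  8.49622797e-01,
       -1.58783593e-05,  2.96148219e+00]), 'qd': array([ 0.00121408, -0.00164607,  0.00133556, -0.00141873,  0.00068783,
       -0.00165687]), 'joint_torque': array([-4.87763516e-02, -4.27827251e+01,  2.19944108e+01,  4.29741747e-03,
       -2.20619135e-03, -1.13455383e-04]), 'tcp_pos': array([0.50937198, 0.15242952, 0.08887175]), 'orientation': array([ 9.72410545e-01,  2.33275097e-01,  6.79209402e-04, -2.96703941e-05]), 'contact_force': array([ 0.09740598, -0.70420547,  0.77343324]), 'wrist_torque': array([0.01097227, 0.02142099, 0.02765821]), 'finger_force': 0.0, 'gripper_width': 0.08552114410577001}
[-0.00143487  0.00199612  0.00087035] [[ 8.91164536e-01  4.53678368e-01  1.30709804e-03]
 [ 4.53678287e-01 -8.91165457e-01  3.74588886e-04]
 [ 1.33478350e-03  2.59181670e-04 -9.99999076e-01]]
```

Call:
apply_moves:
  rows:
    - [[-0.0012, 0.002, 0.001, 0, 1], [0, 0, 0, 0, 1], [0, 0, 0, 0, 0.5], [0, 0, 0, 0, 0], [0, 0, 0, 0, -0.2], [0, 0, 0, 0, -0.3], [0, 0, 0, 0, -1], [0, 0, 0, 0, -1], [0, 0, 0, 0, -1], [0, 0, 0, 0, -1], [0, 0, 0, 0, -1], [0, 0, 0, 0, -1]]
  grip_force: 90

```text
time_s: 5.58
tcp_pos: [0.5088, 0.1496, 0.0877]
orientation: [0.972, 0.233, 0.0, 0.0]
contact_force: [-2.5, -1.8, 4.4]
gripper_width: 0.0274
finger_force: 88.4
```

Call:
apply_moves:
  rows:
    - [[0, 0, -0.005, 0, -1], [0, 0, -0.01, 0, -1], [0, 0, -0.02, 0, -1], [0, 0, -0.03, 0, -1], [0, 0, -0.04, 0, -1], [0, 0, -0.04, 0, -1], [0, 0, -0.03, 0, -1], [0, 0, -0.015, 0, -1], [0, 0, 0, 0, -1], [0, 0, 0, 0, -1], [0, 0, 0, 0, -1]]

```text
time_s: 6.95
tcp_pos: [0.5079, 0.1497, 0.276]
orientation: [0.972, 0.233, -0.001, 0.0]
contact_force: [0.2, 0.9, -3.4]
gripper_width: 0.0274
finger_force: 89.2
```

```bash
python3 - <<'E'
from h import *
s=arm.sense();print(s["tcp_pos"],s["orientation"],s["contact_force"],s["wrist_torque"],s["gripper_width"])
p,d=arm.camera("wrist");cv2.imwrite("pics/w3.png",p);np.savez("w3.npz",p=p,d=d,q=s["orientation"],t=s["tcp_pos"])
p2,d2=arm.camera("scene");np.savez("s3.npz",p=p2,d=d2)
o=np.zeros((384,800,3),np.uint8);o[:,:512]=p;o[:288,512:]=cv2.resize(p2[120:250,230:360],(288,288),interpolation=2);cv2.imwrite("pics/w3.png",o)
E
```

```text
[0.5079106  0.14969157 0.27597851] [ 9.72419959e-01  2.33233703e-01 -1.20915088e-03  4.08175796e-05] [ 0.24327284  0.93139106 -3.41993643] [-0.0036115   0.03600384  0.05626099] 0.027366320506704768
```

View pics/w3.png

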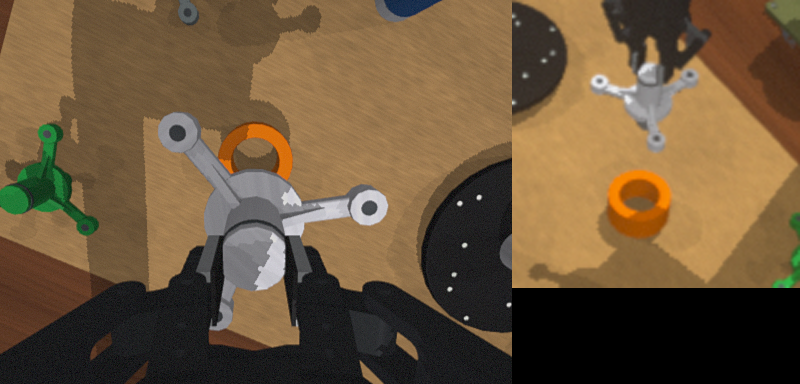

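The casting is lifted and held, and the stand is empty. Next I'll check its tilt and offset in the hand from depth.

```bash
python3 - <<'E'
from h import *
D=np.load("w3.npz");d=D["d"];s=dict(orientation=D["q"],tcp_pos=D["t"]);R=Ro.from_quat(s["orientation"]).as_matrix()
P=(cloud("wrist",d,s)-s["tcp_pos"])@R
for k in((177,119),(190,140),(368,196),(366,222),(160,135),(383,207)): print(k,P[k[1],k[0]].round(4))
m=np.zeros(d.shape,bool);m[228:290,215:295]=1
Q=P[m&(d>0)];Q=Q[(Q[:,2]<-.008)&(Q[:,2]>-.03)&(abs(Q[:,0])<.03)];print("top",len(Q),Q.mean(0),Q.min(0),Q.max(0))
A=np.c_[Q[:,:2],np.ones(len(Q))];print("slope",np.linalg.lstsq(A,Q[:,2],rcond=None)[0])
# disc/arm top faces
m=np.zeros(d.shape,bool);m[110:230,155:390]=1
Q=P[m&(d>0)&(P[...,2]>.015)&(P[...,2]<.045)];print(len(Q),np.percentile(Q[:,2],[5,25,50,75,95]))
h,e=np.histogram(Q[:,2],np.arange(.015,.046,.001));print(h)
for rng in((0,245),(320,400)):
    mm=np.zeros(d.shape,bool);mm[110:230,rng[0]:rng[1]]=1;Q=P[mm&(P[...,2]<.04)&(d>0)&(np.hypot(P[...,0],P[...,1])>.055)&(np.hypot(P[...,0],P[...,1])<.085)];print(len(Q),Q.mean(0),np.percentile(Q[:,2],[10,50]))
E
```

```text
(177, 119) [ 0.0582 -0.0409  0.0285]
(190, 140) [ 0.0471 -0.0346  0.0289]
(368, 196) [0.0158 0.0642 0.0293]
(366, 222) [0.0006 0.0641 0.0283]
(160, 135) [ 0.0497 -0.0509  0.03  ]
(383, 207) [0.0096 0.073  0.0283]
top 4030 [ 0.00122596 -0.00033301 -0.01774248] [-0.0164703  -0.01754244 -0.02997602] [ 0.01478952  0.01749529 -0.00860448]
slope [-0.00265177 -0.00948601 -0.01774239]
8609 [0.02464913 0.02873007 0.03222457 0.03336115 0.03593256]
[  31   28   22   28   30   27   30   57  102  125  113  131  475 1328
  857  236  424 1716 1674  607  148   89   77   93   77   49   27    8
    0    0]
1405 [ 0.05152498 -0.04039819  0.02944366] [0.02801165 0.02895953]
1281 [0.01079847 0.06373738 0.02948789] [0.02778877 0.02868732]
```

Call:
apply_moves:
  rows:
    - [[-0.006, 0.018, 0, 0, -1], [-0.012, 0.035, 0, 0, -1], [-0.015, 0.045, 0, 0, -1], [-0.017, 0.05, 0, 0, -1], [-0.017, 0.05, 0, 0, -1], [-0.017, 0.05, 0, 0, -1], [-0.015, 0.043, 0, 0, -1], [-0.011, 0.031, 0, 0, -1], [-0.006, 0.017, 0, 0, -1], [-0.002, 0.007, 0, 0, -1], [0, 0, 0, 0, -1], [0, 0, 0, 0, -1], [0, 0, 0, 0, -1]]

```text
time_s: 8.68
tcp_pos: [0.5604, -0.211, 0.2774]
orientation: [0.972, 0.234, 0.0, -0.0]
contact_force: [-0.4, 0.1, -3.8]
gripper_width: 0.0276
finger_force: 89.4
```

```bash
cat > st.py <<'E'
from h import *
s=arm.sense();R=Ro.from_quat(s["orientation"]).as_matrix()
print(s["time_s"],s["tcp_pos"].round(4),s["contact_force"].round(2),s["wrist_torque"].round(3),s["orientation"].round(4),"todo",(R.T@(np.array([.5598,-.2123,.1562])-s["tcp_pos"])).round(4))
E
python3 st.py
```

```text
8.675 [ 0.5604 -0.211   0.2774] [-0.42  0.08 -3.8 ] [-0.023 -0.008  0.025] [ 9.722e-01  2.340e-01  1.000e-04 -1.000e-04] todo [-0.0012  0.0009  0.1212]
```

Call:
apply_moves:
  rows:
    - [[-0.001, 0.001, 0.01, 0, -1], [0, 0, 0.02, 0, -1], [0, 0, 0.025, 0, -1], [0, 0, 0.02, 0, -1], [0, 0, 0.01, 0, -1], [0, 0, 0.006, 0, -1], [0, 0, 0.004, 0, -1], [0, 0, 0, 0, -1], [0, 0, 0, 0, -1], [0, 0, 0, 0, -1]]

```text
time_s: 9.93
tcp_pos: [0.5603, -0.2135, 0.1827]
orientation: [0.972, 0.233, 0.0, 0.0]
contact_force: [-0.1, -1.1, -3.3]
gripper_width: 0.0275
finger_force: 89.4
```

```bash
python3 st.py; sed -i 's/^print/print/' st.py; python3 - <<'E'
from h import *
p,d=arm.camera("scene");a=p[80:190,170:270];p2,_=arm.camera("wrist")
o=np.zeros((440,800,3),np.uint8);o[:,:400]=cv2.resize(a,(400,440),interpolation=2);o[:300,400:]=cv2.resize(p2,(400,300));cv2.imwrite("pics/s4.png",o)
E
```

```text
9.925 [ 0.5603 -0.2135  0.1827] [-0.06 -1.06 -3.34] [ 0.01   0.022 -0.033] [9.724e-01 2.332e-01 4.000e-04 3.000e-04] todo [ 0.0001 -0.0013  0.0264]
```

View pics/s4.png

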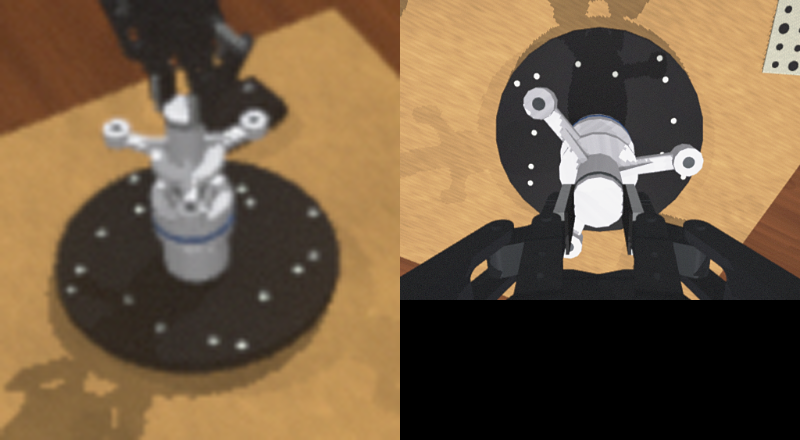

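The spigot is entering the socket and looks concentric: hub under the casting at left-panel (195,225), casting square in the right panel. I'll descend gently until the force changes.

Call:
apply_moves:
  rows:
    - [[0, -0.001, 0.003, 0, -1], [0, 0, 0.003, 0, -1], [0, 0, 0.003, 0, -1], [0, 0, 0.002, 0, -1], [0, 0, 0.001, 0, -1], [0, 0, 0, 0, -1], [0, 0, 0, 0, -1]]

```text
time_s: 10.9
tcp_pos: [0.5596, -0.2125, 0.1703]
orientation: [0.972, 0.233, 0.0, 0.0]
contact_force: [0.0, -0.3, -3.1]
gripper_width: 0.0277
finger_force: 89.4
```

```bash
python3 st.py
```

```text
10.9 [ 0.5596 -0.2125  0.1703] [ 0.02 -0.28 -3.07] [ 0.02  -0.013 -0.005] [9.724e-01 2.332e-01 1.000e-04 1.000e-04] todo [ 0.0002 -0.0001  0.0141]
```

Call:
apply_moves:
  rows:
    - [[0, 0, 0.001, 0, -1], [0, 0, 0.001, 0, -1], [0, 0, 0.001, 0, -1], [0, 0, 0.001, 0, -1], [0, 0, 0, 0, -1]]

```text
time_s: 11.52
tcp_pos: [0.5594, -0.2124, 0.1661]
orientation: [0.972, 0.233, -0.0, -0.0]
contact_force: [-0.8, 0.1, -3.2]
gripper_width: 0.0275
finger_force: 89.4
```

```bash
python3 st.py
```

```text
11.525 [ 0.5594 -0.2124  0.1661] [-0.76  0.1  -3.16] [-0.02   0.001 -0.039] [ 9.724e-01  2.332e-01 -1.000e-04 -1.000e-04] todo [0.0004 0.0001 0.0099]
```

Call:
apply_moves:
  rows:
    - [[0, 0, 0.001, 0, -1], [0, 0, 0.001, 0, -1], [0, 0, 0.001, 0, -1], [0, 0, 0, 0, -1]]

```text
time_s: 12.02
tcp_pos: [0.5602, -0.2124, 0.1646]
orientation: [0.972, 0.233, 0.001, 0.0]
contact_force: [-1.1, 1.8, 5.3]
gripper_width: 0.0273
finger_force: 90.4
```

Call:
apply_moves:
  rows:
    - [[0, 0, 0.001, 0, -1], [0, 0, 0.001, 0, -1], [0, 0, 0, 0, -1]]

```text
time_s: 12.4
tcp_pos: [0.5602, -0.2124, 0.1624]
orientation: [0.972, 0.233, 0.001, 0.0]
contact_force: [-1.0, 1.4, 4.3]
gripper_width: 0.0274
finger_force: 90.4
```

Call:
apply_moves:
  rows:
    - [[0, 0, 0.001, 0, -1], [0, 0, 0.0005, 0, -1], [0, 0, 0, 0, -1]]

```text
time_s: 12.78
tcp_pos: [0.5602, -0.2125, 0.1609]
orientation: [0.972, 0.233, 0.001, 0.0]
contact_force: [-1.5, 0.9, 5.3]
gripper_width: 0.0271
finger_force: 90.4
```

Call:
apply_moves:
  rows:
    - [[0, 0, 0.001, 0, -1], [0, 0, 0.0005, 0, -1], [0, 0, 0, 0, -1]]

```text
time_s: 13.15
tcp_pos: [0.5602, -0.2124, 0.1594]
orientation: [0.972, 0.233, 0.001, 0.0]
contact_force: [-1.2, 1.0, 5.2]
gripper_width: 0.0275
finger_force: 90.4
```

Call:
apply_moves:
  rows:
    - [[0, 0, 0.0005, 0, -1], [0, 0, 0.0005, 0, -1], [0, 0, 0, 0, -1]]

```text
time_s: 13.52
tcp_pos: [0.5602, -0.2124, 0.1584]
orientation: [0.972, 0.233, 0.001, 0.0]
contact_force: [-0.8, 0.8, 4.5]
gripper_width: 0.0271
finger_force: 90.4
```

Call:
apply_moves:
  rows:
    - [[0, 0, 0.0005, 0, -1], [0, 0, 0.0005, 0, -1], [0, 0, 0, 0, -1]]

```text
time_s: 13.9
tcp_pos: [0.5605, -0.2123, 0.1578]
orientation: [0.972, 0.233, 0.001, 0.0]
contact_force: [-1.0, 1.3, 5.8]
gripper_width: 0.0276
finger_force: 90.6
```

Call:
apply_moves:
  rows:
    - [[0, 0, 0.0005, 0, -1], [0, 0, 0, 0, -1]]

```text
time_s: 14.15
tcp_pos: [0.5607, -0.2123, 0.1575]
orientation: [0.972, 0.233, 0.002, 0.0]
contact_force: [-0.9, 1.8, 8.0]
gripper_width: 0.0275
finger_force: 90.6
```

Call:
apply_moves:
  rows:
    - [[0, 0, 0.0005, 0, -1], [0, 0, 0, 0, -1]]

```text
time_s: 14.4
tcp_pos: [0.5607, -0.2123, 0.1571]
orientation: [0.972, 0.233, 0.002, 0.0]
contact_force: [-1.0, 2.7, 7.3]
gripper_width: 0.0275
finger_force: 90.7
```

Call:
apply_moves:
  rows:
    - [[0, 0, 0.0005, 0, -1], [0, 0, 0, 0, -1]]

```text
time_s: 14.65
tcp_pos: [0.5608, -0.2123, 0.1568]
orientation: [0.972, 0.233, 0.002, 0.0]
contact_force: [-1.7, 2.2, 8.1]
gripper_width: 0.0273
finger_force: 90.8
```

Call:
apply_moves:
  rows:
    - [[0.0003, 0, 0.0005, 0, -1], [0, 0, 0, 0, -1]]

```text
time_s: 14.9
tcp_pos: [0.561, -0.2121, 0.1566]
orientation: [0.972, 0.233, 0.002, 0.0]
contact_force: [-1.6, 3.0, 9.0]
gripper_width: 0.0273
finger_force: 90.9
```

Call:
apply_moves:
  rows:
    - [[0.0003, 0, 0.0005, 0, -1], [0, 0, 0, 0, -1]]

```text
time_s: 15.15
tcp_pos: [0.5612, -0.212, 0.1564]
orientation: [0.972, 0.233, 0.002, 0.001]
contact_force: [-2.7, 2.4, 11.2]
gripper_width: 0.0273
finger_force: 91.1
```

Call:
apply_moves:
  rows:
    - [[0, 0, 0.0005, 0, -1], [0, 0, 0, 0, -1]]

```text
time_s: 15.4
tcp_pos: [0.5612, -0.2119, 0.1563]
orientation: [0.972, 0.233, 0.002, 0.001]
contact_force: [-3.4, 3.0, 13.6]
gripper_width: 0.0271
finger_force: 91.3
```

```bash
python3 st.py
```

```text
15.4 [ 0.5612 -0.2119  0.1563] [-3.38  2.95 13.64] [ 0.755  0.711 -0.039] [9.724e-01 2.334e-01 2.000e-03 6.000e-04] todo [-0.0014 -0.0003  0.0001]
```

It's essentially home, and the vertical force is now building. I'll ease the side force and bring the push up to about 18 N.

Call:
apply_moves:
  rows:
    - [[-0.0002, -0.0005, 0.0003, 0, -1], [0, 0, 0, 0, -1]]

```text
time_s: 15.65
tcp_pos: [0.5611, -0.2119, 0.1562]
orientation: [0.972, 0.233, 0.002, 0.001]
contact_force: [-2.9, 2.7, 13.3]
gripper_width: 0.0274
finger_force: 91.4
```

Call:
apply_moves:
  rows:
    - [[0, -0.0003, 0.0003, 0, -1], [0, 0, 0, 0, -1]]

```text
time_s: 15.9
tcp_pos: [0.5611, -0.2118, 0.1562]
orientation: [0.972, 0.233, 0.002, 0.001]
contact_force: [-2.5, 2.1, 15.8]
gripper_width: 0.0274
finger_force: 91.5
```

Call:
apply_moves:
  rows:
    - [[0, -0.0002, 0.0004, 0, -1], [0, 0, 0, 0, -1]]

```text
time_s: 16.15
tcp_pos: [0.5612, -0.2118, 0.1562]
orientation: [0.972, 0.233, 0.003, 0.001]
contact_force: [-3.5, 2.7, 17.1]
gripper_width: 0.0275
finger_force: 91.7
```

Call:
apply_moves:
  rows:
    - [[0, 0, 0.0002, 0, -1], [0, 0, 0, 0, -1]]

```text
time_s: 16.4
tcp_pos: [0.5612, -0.2118, 0.1562]
orientation: [0.972, 0.233, 0.003, 0.002]
contact_force: [-3.4, 2.0, 17.7]
gripper_width: 0.0274
finger_force: 91.8
```

```bash
python3 st.py
```

```text
16.4 [ 0.5612 -0.2118  0.1562] [-3.4   1.95 17.75] [ 0.62   0.828 -0.025] [0.9724 0.2333 0.0027 0.0015] todo [-0.0015 -0.0002 -0.    ]
```

Call:
apply_moves:
  rows:
    - [[0, 0, 0.0001, 0, -1], [0, 0, 0, 0, -1], [0, 0, 0, 0, -1], [0, 0, 0, 0, -1], [0, 0, 0, 0, -1], [0, 0, 0, 0, -1], [0, 0, 0, 0, -1], [0, 0, 0, 0, -1]]

```text
time_s: 17.4
tcp_pos: [0.5612, -0.2118, 0.1561]
orientation: [0.972, 0.233, 0.003, 0.002]
contact_force: [-3.2, 2.6, 17.6]
gripper_width: 0.0278
finger_force: 91.9
```

```bash
python3 st.py
```

```text
17.4 [ 0.5612 -0.2118  0.1561] [-3.21  2.6  17.57] [ 0.638  0.83  -0.06 ] [0.9724 0.2333 0.0028 0.0015] todo [-0.0015 -0.0001 -0.0001]
```

Call:
apply_moves:
  rows:
    - [[0, 0, 0.0003, 0, -1], [0, 0, 0, 0, -1], [0, 0, 0, 0, -1], [0, 0, 0, 0, -1], [0, 0, 0, 0, -1], [0, 0, 0, 0, -1]]

```text
time_s: 18.15
tcp_pos: [0.5612, -0.2118, 0.1561]
orientation: [0.972, 0.233, 0.003, 0.002]
contact_force: [-4.3, 1.6, 19.6]
gripper_width: 0.0272
finger_force: 92.0
```

Call:
apply_moves:
  rows:
    - [[0, 0, -0.0005, 0, -1], [0, 0, -0.0005, 0, -1], [0, 0, 0, 0, -1], [0, 0, 0, 0, -1]]

```text
time_s: 18.65
tcp_pos: [0.5611, -0.2118, 0.1562]
orientation: [0.972, 0.233, 0.002, 0.001]
contact_force: [-2.6, 1.5, 15.9]
gripper_width: 0.0277
finger_force: 91.6
```

Call:
apply_moves:
  rows:
    - [[0, 0, 0, 0, -0.2], [0, 0, 0, 0, 0], [0, 0, 0, 0, 0.4], [0, 0, 0, 0, 0.8], [0, 0, 0, 0, 1], [0, 0, 0, 0, 1], [0, 0, 0, 0, 1], [0, 0, 0, 0, 1]]

```text
time_s: 19.65
tcp_pos: [0.5595, -0.2114, 0.1526]
orientation: [0.972, 0.233, 0.0, 0.0]
contact_force: [0.6, 0.4, 0.2]
gripper_width: 0.0856
finger_force: 0.0
```

Call:
apply_moves:
  rows:
    - [[0, 0, -0.005, 0, 1], [0, 0, -0.01, 0, 1], [0, 0, -0.02, 0, 1], [0, 0, -0.025, 0, 1], [0, 0, -0.03, 0, 1], [0, 0, -0.03, 0, 1], [0, 0, -0.02, 0, 1], [0, 0, -0.01, 0, 1], [0, 0, 0, 0, 1], [0, 0, 0, 0, 1]]

```text
time_s: 20.9
tcp_pos: [0.559, -0.2112, 0.3017]
orientation: [0.972, 0.233, -0.001, -0.0]
contact_force: [0.1, 0.1, -0.2]
gripper_width: 0.085
finger_force: 0.0
```

```bash
python3 - <<'E'
from h import *
s=arm.sense();print(s["time_s"],s["tcp_pos"],s["contact_force"],s["gripper_width"])
p,d=arm.camera("wrist");P=cloud("wrist",d,s);p2,d2=arm.camera("scene")
o=np.zeros((440,800,3),np.uint8);o[:,:400]=cv2.resize(p2[80:190,170:270],(400,440),interpolation=2);o[:300,400:]=cv2.resize(p,(400,300));cv2.imwrite("pics/s5.png",o)
Q=P[d>0];Q=Q[np.hypot(Q[:,0]-.56,Q[:,1]+.212)<.09];h,e=np.histogram(Q[:,2],np.arange(.09,.2,.002));print(h)
T=Q[Q[:,2]>.17];A=np.c_[T[:,:2]-T[:,:2].mean(0),np.ones(len(T))];print(T.mean(0),np.linalg.lstsq(A,T[:,2],rcond=None)[0])
E
```

```text
20.9 [ 0.55903753 -0.21123336  0.30165363] [ 0.06646751  0.14929936 -0.20836569] 0.08503346827799015
[  10    6    3    8    7    9    5  146  215    1    0    1   16   36
   46  281 1450  424  866  379   66   56   14    6   13    8   11    7
   15    7   13    7   12    7    9    6    1    7   20   56   30  755
  235    1    0    0    0    0    0    0    0    0    0    0    0]
[ 0.56672445 -0.20752885  0.37325813] [1.92117161 0.98223736 0.37325813]
```

View pics/s5.png

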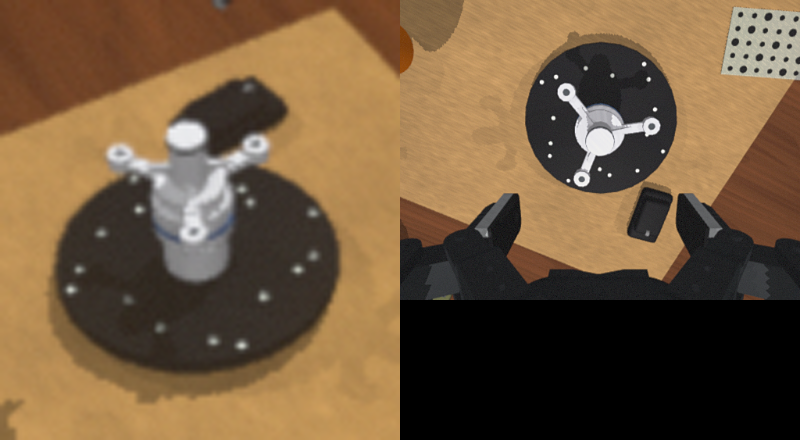

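The casting stands upright in the hub. Its boss top is at z ≈ 0.173, which puts the spigot end at 0.075 as expected for home, and nothing else has moved.

```bash
python3 -c "
from rig import arm
print(arm.hand_in())"
```

```text
the job is handed in; nothing more can be done
None
```

The casting stands upright and fully home in the hub. It was pressed at 18–20 N for over a second, then released, and the job was handed in at about 21 s; no verdict came back.

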